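# Clamp the filled canister shut under the chute

## Robot

A 7-joint arm with a two-finger parallel gripper is mounted at the origin on the work surface. World frame = base frame: x ahead of the robot, y to its left, z up, the work surface at z = 0. Lengths are in m, angles in rad, forces in N, time in s.
With the tool pointing down it reaches from about 0.425 to 0.95 m from the base axis. Payload 4.7 kg.
Tool frame: the origin (TCP) lies between the finger pads; the fingertips stand 25 mm ahead of it and the grasp point (between the pads) lies 6 mm ahead of it; x points along the fingers, z is the direction in which the jaws open and shut, and the axes are right-handed (so a half turn about x gives the same grasp; the last joint's range is limited). The gripper opens to 85 mm and grips with 20 to 120 N. Pads are 22 mm wide; open, the fingers measure 114 mm over their backs; the gripper's body (76 mm by 85 mm) begins 54 mm behind the grasp point. The pads swing forward as they close: fully open they stand 13 mm farther back than shut.
Start: joints at [1.282, 0.469, -0.049, 1.532, 0.024, 1.141, -0.082], TCP at [0.173, -0.652, 0.256] pointing down, gripper open.
Joint ranges: [-2.59, 2.59], [-0.33, 1.99], [-1.39, 1.29], [0.1, 2.45], [-1.04, 4.18], [0.21, 1.99], [-2.66, 2.66]. Speed limits (rad/s): [2.57, 2.57, 3.14, 3.14, 3.14, 3.14, 3.14].

## Interface

Orientations are given as a 3x3 rotation matrix whose columns are the frame's x, y, z axes.
In Python, from rig import * gives the robot as it stands. Calls block until the motion is done:
- movep(position, orientation): joint-space move of the TCP to a pose.
- move_l(position, attitude=None, feed=0.15, until_force=None): straight line of the TCP; attitude=None keeps the orientation; feed is the mean speed in m/s. With until_force (N) it stops when the force on the tool has changed by that much, and returns True; else False.
- move_joints(angles): joint-space move.
- command_gripper(opening, newtons=None): finger opening in m; newtons is the grip in N (None keeps the last); returns when the fingers have stopped.
- sleep(seconds).
- inverse_kinematics(position, orientation): joint angles nearest the present ones, or None.
- sense(): the state.
- camera(name): name is "scene" or "top" or "wrist"; returns (picture, depth): 384x512x3 uint8, red, green, blue; 384x512 float32, m along the optical axis (not along the pixel's ray), 0 where there is no reading.
- camera_params(name): a dict with "K" (3x3 intrinsics, pixels), "position" and "rotation" of the camera in the world; the wrist camera has in their place "tool_from_camera" (4x4, takes a point from camera to tool coordinates, whose origin is the TCP and whose axes are the tool frame's). Camera axes: x right, y down, z forward; pixel columns grow to the right and rows downward; lengths in m; the calibration is good to about 2 mm. The wrist camera is an equidistant fisheye: a pixel r from the principal point sees the ray r / f radians off the axis. A picture is of the moment at which its call begins: read the wrist's pose just before it. camera_params takes no time and is no camera call.
A pose or a line that the arm cannot do raises Unreachable and nothing moves.
- finish_job(): hands the job in, once; it reports no verdict.
The state is a dict: "time_s": time; "joint_pos": joint angles; "qd": joint speeds; "joint_efforts": joint torques, N m; "position": TCP position; "tcp_rot": TCP orientation; "wrist_force": force on the tool from outside, world axes, zero at the start; "ft_torque": the same for the moment, N m; "finger_gap": finger opening in m.
Only numpy, scipy, OpenCV 4.12 (cv2) and the standard library are available. Lean on these libraries where they do the work, as an engineer would, in place of code of your own. Each camera call takes 0.05 s, during which the arm holds its last target.

## Task

The canister under the green filling chute has just been filled: press its lid down until it meets the seal, then swing the wire bail up over the lid and push it past the two blue bumps until it snaps over center and clamps the lid. Come in from the front at a slant so that you do not push against the chute above, leave everything else on the table where it is, and let go at the end.

Things in the scene. Friction and masses are not known exactly. Their poses are not given: they have to be found in the camera images.
- station: Fixed station, origin on the table under the canister's axis; -x is its front (towards the robot), +x back, z up. Steel base plate 12 mm thick: x -100 to 110 mm, y -110 to 170 mm. White round canister with steel bands, 108 mm wide, open at the top, rim 133 mm above the table. Dark post 28 mm thick, 490 mm tall at x = 85, y = 145 mm.
- chute: Green fixed chute above the canister; same origin and axes as the station. Spout: x -15 to 50, y -35 to 35 mm, mouth 320 mm above the table; hopper above it (x -15 to 85, y -55 to 55 mm) ends 510 mm up. A gripper upright over the lid runs into it; one tilted 30 to 40 degrees, fingers pointing to the back and down, passes in front of and below it.
- chute_mouth (a point): Middle of the front lower edge of the chute's spout, 320 mm above the table; straight above a line 15 mm in front of the canister's axis.
- lid (a joint): Angle (rad) of the steel lid, hinged at the back rim. 0.25 to 0.5 at the start: ajar, front edge raised; it stays where left (hinge friction 0.22 N m). At about 0.1 it meets the red springy seal; pressing on compresses the seal (about 10 N at lid_rim for each 0.035 rad); hard stop 0. Clamped it reads about 0.05.
- hinge_axis (a point): Middle of the lid's hinge line, 56 mm behind the canister's axis and 135 mm above the table; the hinge runs along the station's y.
- lid_rim (a point): On the lid's upper face, centre line, 8 mm in from the front edge, 100 mm from the hinge line, 9 mm above the lower face: press here. Lid: disc 104 mm wide, 9 mm thick. Two blue round bumps (slick balls 30 mm wide, tops 42 mm above the lower face) stand 41 mm to either side of the centre line, over the canister's axis; 52 mm free between them.
- bail (a joint): Angle (rad) of the bail (8 mm wire, 129 mm wide): 1.57 level out to the front, 0 straight up over the lid, hard stop past center -0.08. Starts at 1.15 to 1.5; stays where left. Its wire meets the bumps at about 0.08, needs a firm push (10 to 25 N) that forces the lid down on the seal, passes center at 0 and snaps to about -0.08, where the seal keeps it. Stopped before 0 it springs back to about 0.08.
- bail_pivot (a point): Middle of the bail's pivot line: on the canister's axis, 60 mm above the table; the line runs along the station's y, the pivots are on both sides of the canister.
- bail_grip (a point): Centre of the orange sleeve on the bail's cross bar: 16 mm thick, 44 mm long along the station's y, 122 mm from the pivot line. Clamped, the sleeve's centre is 36 mm above the lid's upper face, 9 mm behind the canister's axis. Pinched fingers meet the lid's front edge once the bail is below 0.75 rad: from there push it with closed fingers from the front, tips a little below the sleeve.
- scoop: Loose metal scoop with handle, 180 mm long, lying beside the station (origin at its underside). Leave alone.
- pod_box: Loose orange box 70 x 90 x 60 mm beside the station (origin at its underside). Leave alone.
- tape_roll: Loose roll 90 mm wide, 45 mm high. Leave alone.
- spray: Loose white bottle with blue cap, 64 mm wide, 180 mm tall. Leave alone.
- tin: Loose blue tin 80 mm wide, 110 mm tall. Leave alone.
- carton_s: Loose carton 130 x 100 x 90 mm. Leave alone.

How it is judged:
By the outcome, as a careful person would: the job done as asked, in the order asked, and still so for the second after the job is handed in, with the robot touching nothing.
It also fails if it takes over 58 s, if anything falls off the work surface, if the arm or the gripper's body presses on something with over 40 N, if the wrist force passes 120 N, or if a joint passes its speed limit or range.

## Working session

There is one attempt and no reset: what is moved stays moved. The work goes in short steps, each a Python script; the robot and the scene stay as the last script left them, time stands still between calls to the robot, and variables do not carry over. Pictures are saved under pics/ and viewed, and the job is handed in when it is done.

```bash
mkdir -p pics; ls
python3 - <<'E'
from rig import *
import cv2,numpy as np
for n in ["scene","top"]:
    p,d=camera(n); cv2.imwrite(f"pics/{n}0.png",cv2.resize(p[:,:,::-1],None,fx=1.5,fy=1.5)); np.savez(f"pics/{n}0.npz",p=p,d=d)
    print(n,camera_params(n))
s=sense();print(s['time_s'],s['position'],s['tcp_rot'],s['finger_gap'])
print(camera_params("wrist"))
E
```

```text
pics
scene {'K': array([[418.41949537,   0.        , 259.94388448],
       [  0.        , 418.41949537, 189.06766486],
       [  0.        ,   0.        ,   1.        ]]), 'position': array([ 1.47808169, -0.77930973,  1.15537454]), 'rotation': array([[ 0.62551262,  0.48362513, -0.61224235],
       [ 0.78014721, -0.39796968,  0.48269086],
       [-0.01021247, -0.77956839, -0.62623385]])}
top {'K': array([[386.02404096,   0.        , 255.63292175],
       [  0.        , 386.02404096, 190.51360836],
       [  0.        ,   0.        ,   1.        ]]), 'position': array([ 0.29847608, -0.02867923,  1.40973478]), 'rotation': array([[-0.08299571, -0.9742049 ,  0.20984882],
       [-0.99653013,  0.0798066 , -0.02363486],
       [ 0.00627787, -0.21108226, -0.97744814]])}
0.1 [ 0.17331036 -0.65187569  0.25534251] [[-5.16161234e-04  9.66421585e-01  2.56961192e-01]
 [ 1.71599940e-03  2.56961704e-01 -9.66420063e-01]
 [-9.99998394e-01 -5.78833197e-05 -1.79101253e-03]] 0.08521620955281509
{'K': array([[297.31863964,   0.        , 255.55308037],
       [  0.        , 297.31863964, 190.22169707],
       [  0.        ,   0.        ,   1.        ]]), 'tool_from_camera': array([[-4.22002998e-05, -3.24833785e-01,  9.45771119e-01,
        -1.17545102e-01],
       [-7.96903428e-04, -9.45770809e-01, -3.24833714e-01,
         8.42818454e-02],
       [ 9.99999682e-01, -7.67396327e-04, -2.18949345e-04,
         3.61088327e-04],
       [ 0.00000000e+00,  0.00000000e+00,  0.00000000e+00,
         1.00000000e+00]])}
```

View pics/scene0.png

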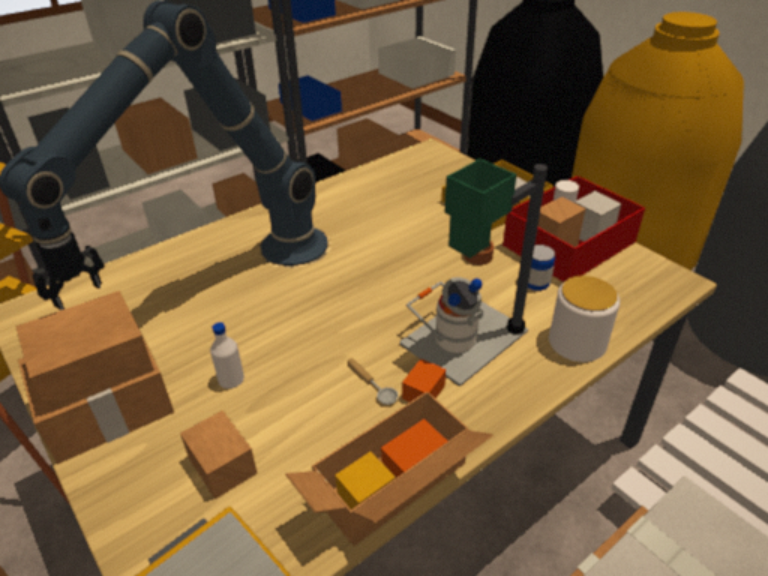

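View pics/top0.png

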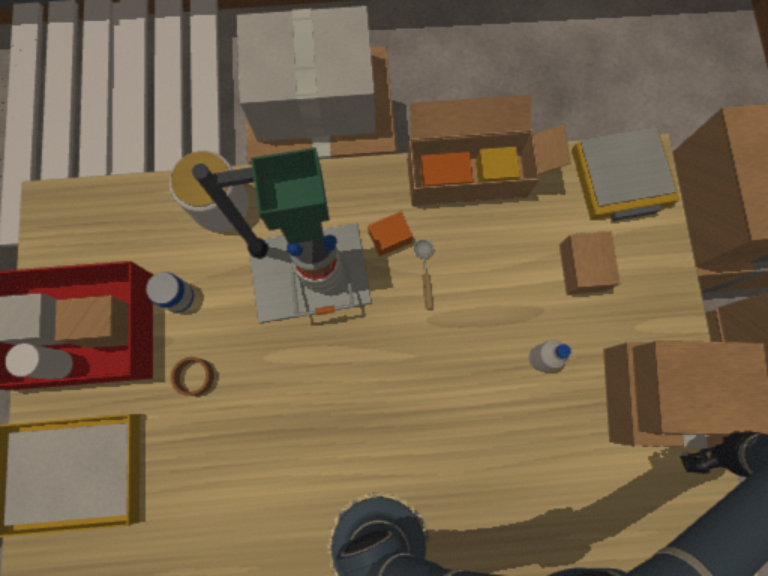

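The station is near top-view pixel (310,275), with the bail out to the front and its orange sleeve at about (325,310). I'll enlarge both views.

Run:
```python
import cv2,numpy as np
p=np.load("pics/top0.npz")['p'];c=p[135:225,155:260];cv2.imwrite("pics/topc.png",cv2.resize(c[:,:,::-1],None,fx=7,fy=6.6,interpolation=cv2.INTER_CUBIC))
p=np.load("pics/scene0.npz")['p'];c=p[170:260,255:360];cv2.imwrite("pics/scenec.png",cv2.resize(c[:,:,::-1],None,fx=7,fy=6.6,interpolation=cv2.INTER_CUBIC))
```

```text
(no output)
```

View pics/topc.png

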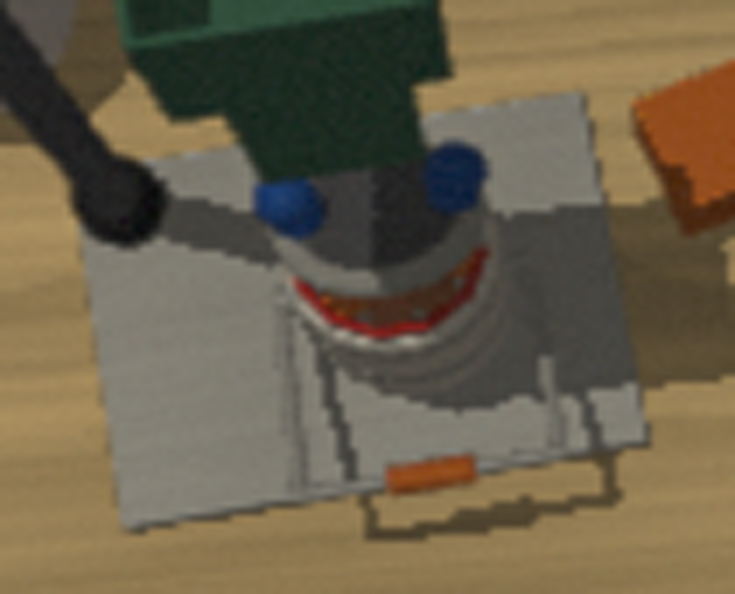

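View pics/scenec.png

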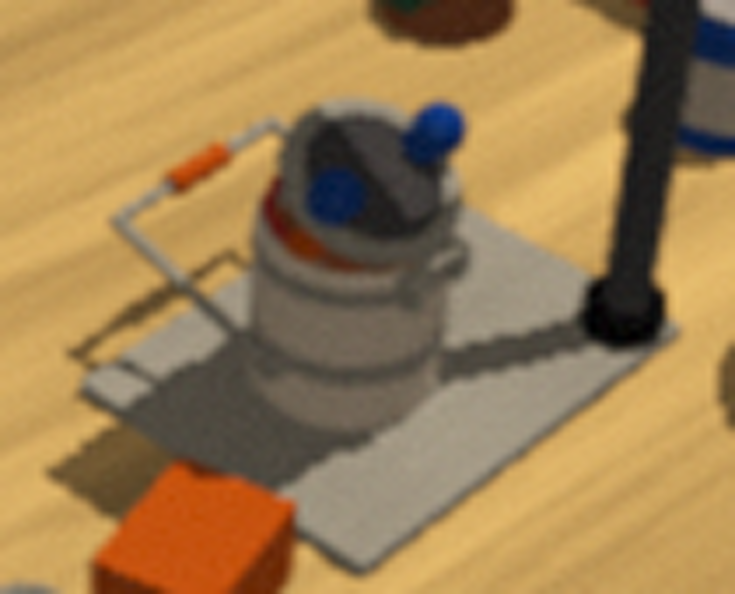

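```bash
cat > fit.py <<'E'
from rig import *
import numpy as np
from scipy.optimize import least_squares
P={n:camera_params(n) for n in("top","scene")}
off={"top":(155,135),"scene":(255,170)}
def px(n,x,y): return np.array([off[n][0]+(x+.5)/7-.5,off[n][1]+(y+.5)/6.6-.5])
def proj(n,w):
    c=P[n]; q=c["K"]@(c["rotation"].T@(w-c["position"])); return q[:2]/q[2]
def pts(v):
    x,y,a,l,b=v
    R=np.array([[np.cos(a),-np.sin(a),0],[np.sin(a),np.cos(a),0],[0,0,1]]);t=np.array([x,y,0])
    L={}
    for nm,c in dict(FL=(-.1,.17,.012),FR=(-.1,-.11,.012),BR=(.11,-.11,.012),BL=(.11,.17,.012)).items(): L[nm]=np.array(c)
    L['grip']=np.array([-.122*np.sin(b),0,.06+.122*np.cos(b)])
    for s,nm in((1,'bl'),(-1,'br')):
        f,u=.056,.027
        L[nm]=np.array([.056-f*np.cos(l)+u*np.sin(l),s*.041,.135+f*np.sin(l)+u*np.cos(l)])
    f,u=.1,.009
    L['rim']=np.array([.056-f*np.cos(l)+u*np.sin(l),0,.135+f*np.sin(l)+u*np.cos(l)])
    return {k:R@p+t for k,p in L.items()}
if __name__=="__main__":
    obs=[("top","FL",125,530),("top","FR",650,443),("top","BR",583,92),("scene","BR",363,573),("scene","BL",677,330),("scene","FR",83,388),
     ("top","grip",431,474),("scene","grip",200,167),("top","bl",291,207),("top","br",456,178),("scene","br",336,195),("scene","bl",437,130)]
    f=lambda v:np.concatenate([proj(n,pts(v)[k])-px(n,x,y) for n,k,x,y in obs])
    r=least_squares(f,[.7,.05,0.1,.35,1.3],loss='soft_l1')
    print(r.x);
    for o,e in zip(obs,f(r.x).reshape(-1,2)):print(o,e.round(2))
    for k,p in pts(r.x).items():print(k,p.round(4))
    np.save("st.npy",r.x)
E
python3 fit.py
```

```text
[0.64905416 0.08956921 0.09624642 0.43346002 1.21140318]
('top', 'FL', 125, 530) [-0.4 -0.1]
('top', 'FR', 650, 443) [ 0.15 -0.29]
('top', 'BR', 583, 92) [ 0.09 -0.68]
('scene', 'BR', 363, 573) [-0.05 -0.77]
('scene', 'BL', 677, 330) [ 1.08 -0.96]
('scene', 'FR', 83, 388) [-0.77 -1.28]
('top', 'grip', 431, 474) [ 0.21 -0.25]
('scene', 'grip', 200, 167) [-0.29  0.05]
('top', 'bl', 291, 207) [-0.6  -0.31]
('top', 'br', 456, 178) [ 0.42 -0.14]
('scene', 'br', 336, 195) [-0.53  0.17]
('scene', 'bl', 437, 130) [-0.29 -0.08]
FL [0.5332 0.2492 0.012 ]
FR [ 0.5601 -0.0295  0.012 ]
BR [ 0.7691 -0.0094  0.012 ]
BL [0.7422 0.2694 0.012 ]
grip [0.5354 0.0786 0.1029]
bl [0.6616 0.132  0.183 ]
br [0.6694 0.0503 0.183 ]
rim [0.6182 0.0866 0.1852]
```

Scene and top views agree to about 1 px: station at about (0.649, 0.090), yaw 0.096, lid 0.43, bail 1.21. Next I check IK for the slanted tool, with the camera side to the front.

```bash
cat > hp.py <<'E'
from rig import *
import numpy as np, cv2
from fit import pts,proj
v=np.load("st.npy"); X,Y,A,LID,B=v
Rz=np.array([[np.cos(A),-np.sin(A),0],[np.sin(A),np.cos(A),0],[0,0,1]])
def W(p): return Rz@np.array(p)+np.array([X,Y,0])
def S(w): return Rz.T@(np.array(w)-np.array([X,Y,0]))
def rot(deg,flip=False):
    s,c=np.sin(np.radians(deg)),np.cos(np.radians(deg)); k=-1 if flip else 1
    return Rz@np.array([[s,-k*c,0],[0,0,k],[-c,-k*s,0]])
def tcp_press(l,deg,TIP=.025):
    """TCP so that the tip's front lower corner stands at lid_rim for lid angle l"""
    f,u=.098,.009
    p=np.array([.056-f*np.cos(l)+u*np.sin(l),0,.135+f*np.sin(l)+u*np.cos(l)])
    R=Rz.T@rot(deg); return W(p-R@np.array([TIP,.011,0]))
def tcp_bail(b,deg,d,gap=0,TIP=.025):
    """finger's back face touching sleeve of bail angle b, tip d beyond contact"""
    g=np.array([-.122*np.sin(b),0,.06+.122*np.cos(b)])
    R=Rz.T@rot(deg); return W(g-R@np.array([TIP-d,-(.019+gap),0]))
E
python3 - <<'E'
from hp import *
print(rot(33)@[1,0,0], np.linalg.det(rot(33)))
for deg in(33,38):
  for fl in(False,True):
    for n,p in dict(way=W([-.2,0,.33]),pre=tcp_press(.43,deg)+[0,0,.05],press=tcp_press(.09,deg),b0=tcp_bail(1.21,deg,.01,.02),b5=tcp_bail(.6,deg,.01),b1=tcp_bail(-.1,deg,.004)).items():
        q=inverse_kinematics(p,rot(deg,fl)); print(deg,fl,n,S(p).round(3),None if q is None else np.round(q,2))
E
```

```text
[ 0.54211838  0.05233866 -0.83867057] 1.0000000000000002
33 False way [-0.2  -0.    0.33] [ 0.53 -0.22 -0.7   2.22 -0.18  0.52  1.6 ]
33 False pre [-0.034 -0.     0.261] [ 0.61  0.33 -1.02  2.01  0.88  0.52  0.68]
33 False press [-0.045  0.     0.18 ] [ 0.28  0.34 -0.62  2.13  1.12  0.32  0.4 ]
33 False b0 [-0.155 -0.     0.094] [ 0.66  0.62 -1.17  2.4   1.86  0.67 -0.29]
33 False b5 [-0.093 -0.     0.163] [ 0.12  0.27 -0.43  2.25  1.27  0.22  0.2 ]
33 False b1 [-0.015  0.     0.189] [ 0.28  0.37 -0.62  2.06  1.03  0.35  0.5 ]
33 True way [-0.2  -0.    0.33] [ 1.02 -0.33 -1.01  2.21 -0.57  0.58 -1.13]
33 True pre [-0.034 -0.     0.261] [ 0.33  0.24 -0.65  2.02  0.62  0.42 -2.25]
33 True press [-0.045  0.     0.18 ] [ 0.01  0.3  -0.3   2.14  0.9   0.22 -2.56]
33 True b0 [-0.155 -0.     0.094] [-0.09  0.33 -0.24  2.44  2.36  0.26  2.19]
33 True b5 [-0.093 -0.     0.163] None
33 True b1 [-0.015  0.     0.189] [-0.82  0.37  0.72  2.12 -0.87  0.24 -0.88]
38 False way [-0.2  -0.    0.33] [ 0.37 -0.24 -0.57  2.28 -0.12  0.4   1.53]
38 False pre [-0.036 -0.     0.261] [ 0.56  0.28 -0.94  2.08  1.03  0.4   0.51]
38 False press [-0.048  0.     0.179] [ 0.11  0.3  -0.43  2.2   1.57  0.22 -0.08]
38 False b0 [-0.154  0.     0.091] None
38 False b5 [-0.093 -0.     0.161] [ 0.69  0.51 -1.17  2.28  1.74  0.57 -0.15]
38 False b1 [-0.016  0.     0.186] [ 0.12  0.34 -0.43  2.12  1.4   0.23  0.11]
38 True way [-0.2  -0.    0.33] [ 0.51 -0.25 -0.67  2.28 -0.23  0.4  -1.5 ]
38 True pre [-0.036 -0.     0.261] [ 0.16  0.19 -0.46  2.09  0.73  0.28 -2.39]
38 True press [-0.048  0.     0.179] None
38 True b0 [-0.154  0.     0.091] None
38 True b5 [-0.093 -0.     0.161] [ 0.04  0.27 -0.35  2.31  1.95  0.21  2.64]
38 True b1 [-0.016  0.     0.186] None
```

Run:
```python
from hp import *
command_gripper(0.0,40)
s=sense();print(s['finger_gap'],s['time_s'])
p=s['position'];move_l(np.array(p)+[0,0,.12],feed=.2)
movep(W([-.14,0,.30]),rot(28))
s=sense();print(s['time_s'],S(s['position']),np.round(s['joint_pos'],2),s['wrist_force'])
for deg in(25,28,30,33,35):
    for n,p in dict(pre=tcp_press(.43,deg)+[0,0,.03],press=tcp_press(.09,deg),b0=tcp_bail(1.21,deg,.01,.02),b5=tcp_bail(.6,deg,.01),b1=tcp_bail(-.1,deg,.004)).items():
        q=inverse_kinematics(p,rot(deg)); print(deg,n,None if q is None else np.round(q,2))
p,d=camera("wrist");cv2.imwrite("pics/w1.png",cv2.resize(p[:,:,::-1],None,fx=1.5,fy=1.5));np.savez("pics/w1.npz",p=p,d=d,pos=s['position'],R=s['tcp_rot'])
```

```text
-0.00026815599765673436 0.8667
4.4583 [-0.1396711  -0.00082509  0.30012857] [ 0.78  0.02 -1.04  2.11  0.18  0.55  1.28] [-0.77536403 -0.00248157 -0.03057429]
25 pre [ 0.64  0.46 -1.12  1.93  0.84  0.71  0.75]
25 press [ 0.55  0.49 -1.    2.02  0.98  0.6   0.6 ]
25 b0 [ 0.21  0.35 -0.56  2.34  1.32  0.27  0.12]
25 b5 [ 0.56  0.42 -0.98  2.14  1.    0.52  0.53]
25 b1 [ 0.54  0.52 -1.01  1.95  0.96  0.65  0.64]
28 pre [ 0.63  0.43 -1.09  1.97  0.89  0.64  0.7 ]
28 press [ 0.52  0.45 -0.94  2.06  1.05  0.52  0.52]
28 b0 [ 0.13  0.34 -0.48  2.37  1.67  0.24 -0.23]
28 b5 [ 0.5   0.38 -0.89  2.18  1.08  0.43  0.44]
28 b1 [ 0.52  0.49 -0.96  1.99  1.02  0.58  0.57]
30 pre [ 0.63  0.4  -1.07  2.    0.92  0.59  0.66]
30 press [ 0.48  0.42 -0.89  2.08  1.1   0.47  0.46]
30 b0 [ 0.23  0.37 -0.6   2.39  1.85  0.31 -0.39]
30 b5 [ 0.43  0.35 -0.8   2.2   1.15  0.37  0.35]
30 b1 [ 0.49  0.47 -0.92  2.01  1.07  0.52  0.52]
33 pre [ 0.6   0.37 -1.02  2.03  0.98  0.51  0.59]
33 press [ 0.39  0.38 -0.77  2.12  1.2   0.37  0.34]
33 b0 [-0.06  0.33 -0.27  2.43  2.33  0.26 -0.92]
33 b5 [ 0.25  0.3  -0.59  2.24  1.32  0.27  0.16]
33 b1 [ 0.43  0.43 -0.82  2.05  1.16  0.43  0.41]
35 pre [ 0.57  0.34 -0.96  2.06  1.03  0.45  0.53]
35 press [ 0.3   0.35 -0.66  2.15  1.3   0.31  0.22]
35 b0 None
35 b5 [ 0.18  0.28 -0.51  2.27  1.53  0.24 -0.06]
35 b1 [ 0.36  0.4  -0.73  2.08  1.24  0.37  0.32]
```

View pics/w1.png

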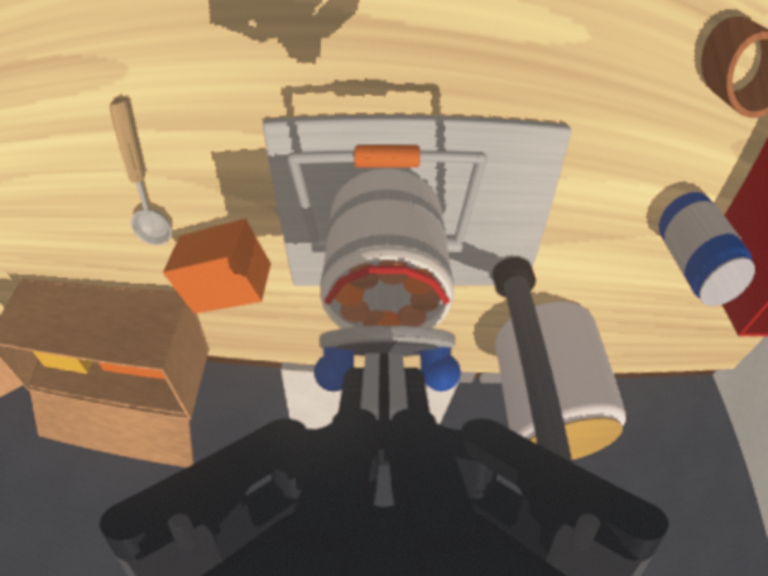

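The wrist view shows the sleeve at (387,156), bumps at (337,369) and (440,369), and fingertips near (385,352). I'll check the fit by reprojecting into it.

```bash
cat >> hp.py <<'E'
def wproj(w,pos,R):
    c=camera_params("wrist");T=np.linalg.inv(c["tool_from_camera"])
    t=R.T@(np.array(w)-pos);q=(T@np.append(t,1))[:3];th=np.arctan2(np.hypot(q[0],q[1]),q[2]);
    return c["K"][:2,2]+c["K"][0,0]*th*q[:2]/np.hypot(q[0],q[1])
E
python3 - <<'E'
from hp import *
z=np.load("pics/w1.npz");R=z['R']
for k,p in pts(v).items(): print(k,(wproj(p,z['pos'],R)*1.5+.25).round(1))
print('tip',wproj(z['pos']+R@[.025,.011,0],z['pos'],R)*1.5)
print('tip-13',wproj(z['pos']+R@[.012,.011,0],z['pos'],R)*1.5)
c=z['p'][90:260,170:340];cv2.imwrite("pics/w1c.png",cv2.resize(c[:,:,::-1],None,fx=3.5,fy=3.5,interpolation=cv2.INTER_CUBIC))
E
```

```text
FL [572.1 128.3]
FR [259.7 123.4]
BR [291.5 286.6]
BL [526.7 286.1]
grip [385.4 157.5]
bl [439.8 367.3]
br [331.4 367.5]
rim [385.7 332.1]
tip [384.32229993 347.24663037]
tip-13 [384.38046986 364.94235751]
```

View pics/w1c.png

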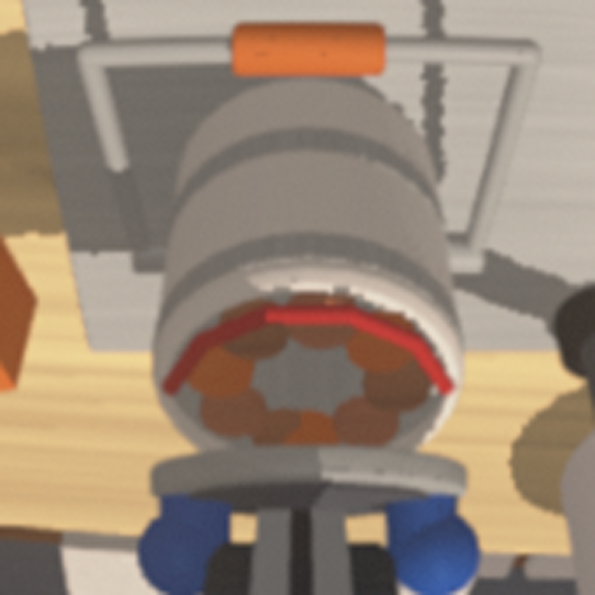

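The reprojection agrees to a few mm, and the tip matches 25 mm. Now I press the lid along its arc.

Run:
```python
from hp import *
D=30
move_l(tcp_press(LID,D)+[0,0,.03],rot(D),feed=.12)
f0=np.array(sense()['wrist_force'])
hit=False
for l in (.43,.38,.33,.28,.23,.18,.14,.11,.09,.075,.06):
    hit=move_l(tcp_press(l,D),feed=.04,until_force=14)
    s=sense();print(l,hit,np.round(s['wrist_force']-f0,1),round(s['time_s'],2),S(s['position']).round(4))
    if np.linalg.norm(s['wrist_force']-f0)>11 and l<.15:break
pos=s['position']
p,d=camera("wrist");cv2.imwrite("pics/w2.png",cv2.resize(p[:,:,::-1],None,fx=1.5,fy=1.5))
```

```text
0.43 False [-0.3 -0.9  0.9] 6.59 [-3.230e-02  1.000e-04  2.112e-01]
0.38 False [ 0.7 -1.1  0.8] 6.87 [-3.490e-02 -1.000e-04  2.066e-01]
0.33 False [ 0.6 -1.9  0.3] 7.14 [-3.71e-02 -1.00e-04  2.02e-01]
0.28 False [-1.2 -1.5  0.4] 7.42 [-0.0391 -0.      0.1974]
0.23 False [-0.1 -1.3  0.1] 7.69 [-0.0407 -0.      0.1928]
0.18 False [-0.4 -1.5  1.1] 7.97 [-0.0421 -0.      0.1882]
0.14 False [ 0.6 -1.7  0.6] 8.22 [-4.300e-02 -1.000e-04  1.845e-01]
0.11 False [ 0.5 -1.2  0.9] 8.47 [-0.0436 -0.      0.1816]
0.09 False [ 1.  -1.8  0.7] 8.72 [-0.0437  0.      0.1799]
0.075 False [-0.3 -2.   2.7] 8.97 [-0.0438  0.      0.1787]
0.06 False [-0.7 -1.3  5. ] 9.22 [-0.044   0.      0.1774]
```

View pics/w2.png

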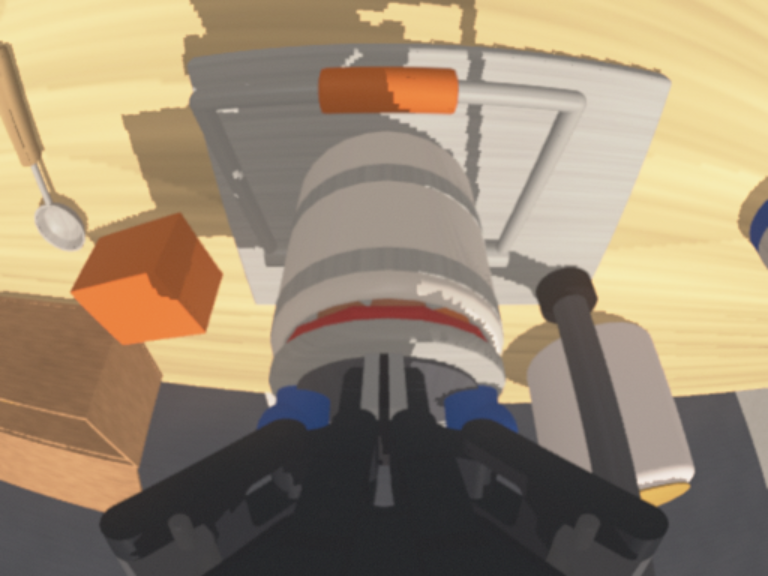

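The lid follows the tips, and force starts to rise just as it nears the seal (red strip still visible at (390,315)). I'll press a little more to confirm the seal slope.

Run:
```python
from hp import *
D=30
for l in (.045,.03,.015):
    hit=move_l(tcp_press(l,D),feed=.03,until_force=14)
    s=sense();print(l,hit,np.round(s['wrist_force'],1),round(s['time_s'],2),S(s['position']).round(4))
    if s['wrist_force'][2]>11:break
move_l(tcp_press(.0,D)-rot(D)@[.06,0,0],feed=.12)
s=sense();print(np.round(s['wrist_force'],1))
np.savez("pics/w3.npz",pos=s['position'],R=s['tcp_rot'])
p,d=camera("wrist");cv2.imwrite("pics/w3.png",cv2.resize(p[:,:,::-1],None,fx=1.5,fy=1.5))
```

```text
0.045 False [-2.4 -0.6  5.7] 9.52 [-0.0442  0.      0.1761]
0.03 False [-3.4 -1.5  7.7] 9.77 [-4.430e-02  1.000e-04  1.749e-01]
0.015 False [-4.8 -1.4 10.5] 10.02 [-4.450e-02  1.000e-04  1.737e-01]
[-0.6 -0.3 -0.2]
```

View pics/w3.png

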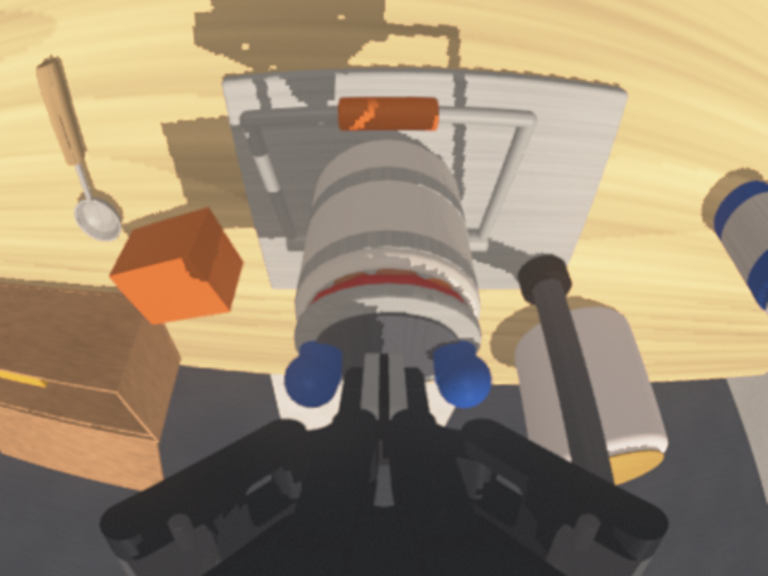

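Bumps now at (313,376) and (463,376), sleeve at (388,114). Estimating lid and bail angles from this view.

Run:
```python
from hp import *
z=np.load("pics/w3.npz")
for l in(.0,.05,.1,.15,.2):
    q=pts([X,Y,A,l,B]);print(l,[(wproj(q[k],z['pos'],z['R'])*1.5).round(1) for k in('bl','br','grip','rim')])
for dz in(.1,.2): 
    # lid front edge upper
    print([(l,(wproj(W([.056-.108*np.cos(l)+.009*np.sin(l),0,.135+.108*np.sin(l)+.009*np.cos(l)]),z['pos'],z['R'])*1.5).round(1)) for l in(.05,.1,.15,.2)]);break
```

```text
0.0 [array([461.7, 368.7]), array([308.8, 368.9]), array([385.3, 115.4]), array([385.4, 290. ])]
0.05 [array([461.8, 374.5]), array([308.7, 374.6]), array([385.3, 115.4]), array([385.4, 298.8])]
0.1 [array([461.9, 380.2]), array([308.6, 380.4]), array([385.3, 115.4]), array([385.4, 308.2])]
0.15 [array([461.9, 386. ]), array([308.6, 386.1]), array([385.3, 115.4]), array([385.4, 318. ])]
0.2 [array([461.8, 391.7]), array([308.7, 391.8]), array([385.3, 115.4]), array([385.5, 328.2])]
[(0.05, array([385.4, 288.4])), (0.1, array([385.5, 298.6])), (0.15, array([385.5, 309.4])), (0.2, array([385.5, 320.7]))]
```

Lid is at about 0.06–0.1, resting on the seal. Next: go around in front of the sleeve and push the bail up along its arc.

Run:
```python
from hp import *
D=30
dd=lambda b:float(np.interp(b,[.4,1.2],[.004,.010]))
move_l(W([-.165,0,.175]),feed=.15)
move_l(tcp_bail(B,D,.010,.02),feed=.1)
s=sense();print(s['time_s'],np.round(s['joint_pos'],2),np.round(s['wrist_force'],1))
move_l(tcp_bail(B,D,.010,.0),feed=.04,until_force=10)
for b in np.arange(B-.1,.5,-.1):
    h=move_l(tcp_bail(b,D,dd(b)),feed=.06,until_force=15)
    s=sense();print(round(b,2),h,np.round(s['wrist_force'],1),round(s['time_s'],2),S(s['position']).round(3),np.round(s['joint_pos'],2)[[0,5]])
    if h:break
np.savez("pics/w4.npz",pos=s['position'],R=s['tcp_rot'])
p,d=camera("wrist");cv2.imwrite("pics/w4.png",cv2.resize(p[:,:,::-1],None,fx=1.5,fy=1.5))
p,d=camera("scene");cv2.imwrite("pics/s4.png",cv2.resize(p[140:290,220:390,::-1],None,fx=4,fy=4,interpolation=cv2.INTER_CUBIC))
```

```text
12.4833 [ 0.23  0.37 -0.6   2.39  1.85  0.31 -0.39] [ 0.2 -0.3 -0.1]
1.11 False [ 0.2 -0.3 -0. ] 13.49 [-0.133 -0.     0.118] [0.19 0.26]
1.01 False [-0.4  0.  -0.2] 13.85 [-0.128 -0.     0.129] [0.2  0.25]
0.91 False [-0.4  1.  -0.4] 14.21 [-0.121 -0.     0.14 ] [0.22 0.26]
0.81 False [ 0.5 -0.5 -0.5] 14.57 [-0.114 -0.     0.15 ] [0.25 0.27]
0.71 False [ 0.2  0.7 -0.1] 14.93 [-0.106 -0.     0.159] [0.29 0.29]
0.61 False [-0.1  0.5  0.2] 15.28 [-0.096 -0.     0.167] [0.32 0.32]
0.51 False [ 0.  -0.6  0.5] 15.63 [-0.086  0.     0.174] [0.34 0.34]
```

View pics/w4.png

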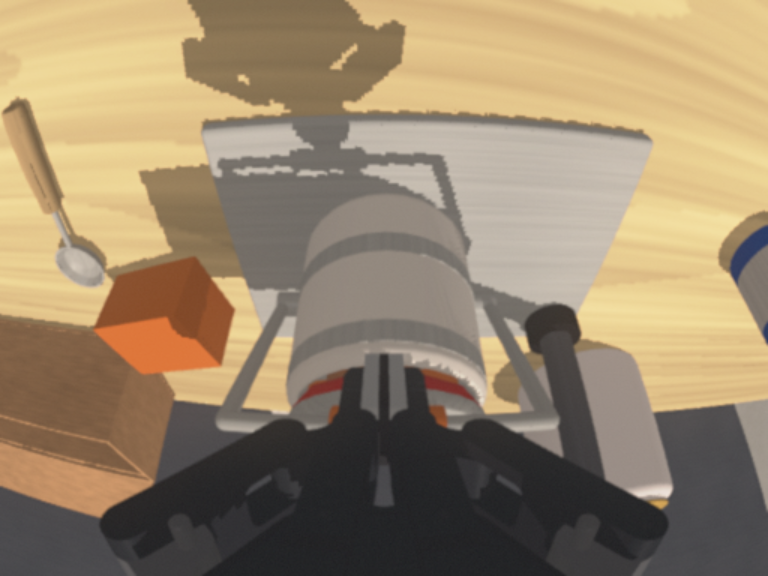

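View pics/s4.png

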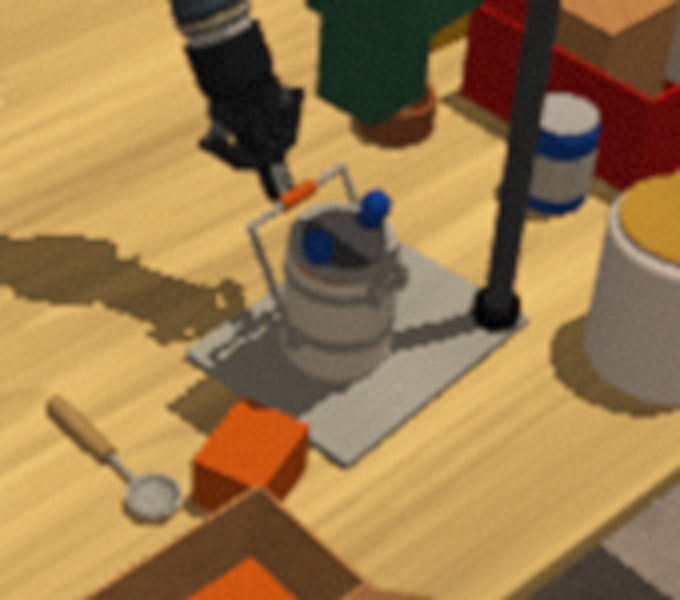

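The bail is up to about 0.5, with the sleeve resting behind the fingers (scene crop (298,193)), centred. Continuing to the bumps and past them.

Run:
```python
from hp import *
D=30
for b in (.42,.34,.26,.2,.15,.11,.08,.05,.02,-.01,-.04,-.07,-.09):
    h=move_l(tcp_bail(b,D,.004),feed=.05 if b>.12 else .03,until_force=45)
    s=sense();print(b,h,np.round(Rz.T@s['wrist_force'],1),round(s['time_s'],2),S(s['position']).round(4))
    if h:break
np.savez("pics/w5.npz",pos=s['position'],R=s['tcp_rot'])
p,d=camera("wrist");cv2.imwrite("pics/w5.png",cv2.resize(p[:,:,::-1],None,fx=1.5,fy=1.5))
p,d=camera("scene");cv2.imwrite("pics/s5.png",cv2.resize(p[140:290,220:390,::-1],None,fx=4,fy=4,interpolation=cv2.INTER_CUBIC))
```

```text
0.42 False [0.2 0.3 0. ] 16.11 [-0.0764  0.      0.1802]
0.34 False [-0.1  0.2  0.5] 16.45 [-0.0671  0.      0.1839]
0.26 False [ 0.4  0.4 -0.2] 16.79 [-5.780e-02  1.000e-04  1.868e-01]
0.2 False [ 0.  -0.5 -0.5] 17.09 [-0.0507  0.      0.1885]
0.15 False [-0.7  0.7 -0.6] 17.37 [-0.0447  0.      0.1895]
0.11 False [-0.3 -0.2  0.9] 17.68 [-0.04  0.    0.19]
0.08 False [ 0.  -0.1 -0.2] 17.96 [-0.0365  0.      0.1904]
0.05 False [-5.4  0.1 -1.1] 18.23 [-0.0347 -0.0002  0.1891]
0.02 False [-10.9   0.5  -0.8] 18.51 [-0.0332 -0.0005  0.1876]
-0.01 False [-15.8  -0.   -0.8] 18.78 [-0.0316 -0.0006  0.1859]
-0.04 False [-18.3   0.1  -1.5] 19.06 [-0.0298 -0.0008  0.1844]
-0.07 False [ -5.4   0.9 -10.6] 19.33 [-0.0238 -0.0011  0.1849]
-0.09 False [-2.5  1.1 -4.8] 19.58 [-0.0166 -0.0003  0.1892]
```

View pics/w5.png

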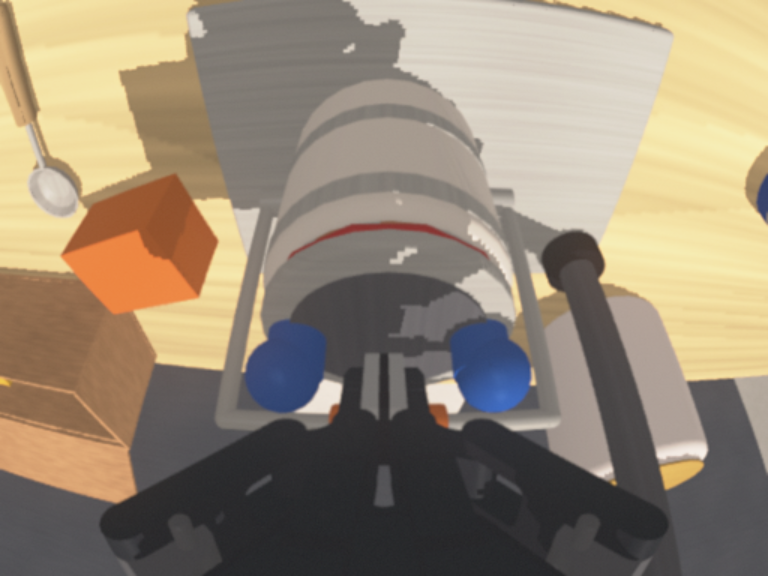

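View pics/s5.png

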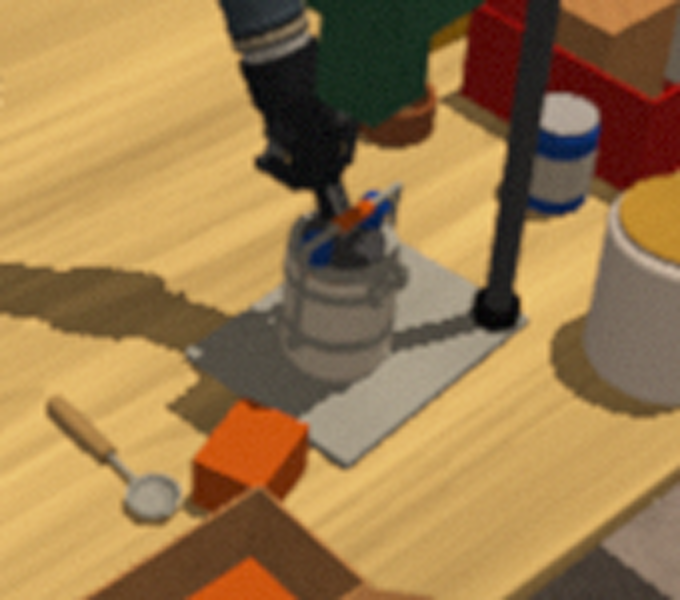

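Force peaked at 18 N and then fell as the tool jumped 13 mm forward, so it probably snapped; the seal is now a thin red line. I'll give it a slightly longer push to confirm the stop, then withdraw and look.

Run:
```python
from hp import *
D=30
for b in (-.12,-.15,-.18):
    h=move_l(tcp_bail(b,D,.004),feed=.03,until_force=25)
    s=sense();print(b,h,np.round(Rz.T@s['wrist_force'],1),round(s['time_s'],2),S(s['position']).round(4))
    if h:break
move_l(tcp_bail(-.06,D,.004,.01),feed=.1)
move_l(W([-.10,0,.24]),feed=.15)
move_l(W([-.18,0,.29]),feed=.15)
s=sense();print(np.round(s['wrist_force'],1),s['time_s'])
np.savez("pics/w6.npz",pos=s['position'],R=s['tcp_rot'])
p,d=camera("wrist");cv2.imwrite("pics/w6.png",cv2.resize(p[90:290,150:360,::-1],None,fx=3,fy=3,interpolation=cv2.INTER_CUBIC))
p,d=camera("scene");cv2.imwrite("pics/s6.png",cv2.resize(p[170:260,255:360,::-1],None,fx=7,fy=6.6,interpolation=cv2.INTER_CUBIC))
```

```text
-0.12 False [-10.4   0.3  -2.5] 19.96 [-0.0153 -0.0003  0.1878]
-0.15 False [-17.3  -0.4  -1.3] 20.23 [-0.0139 -0.0005  0.1858]
-0.18 False [-22.5   0.1  -1.8] 20.51 [-0.0123 -0.0006  0.1836]
[ 0.5  0.4 -0.6] 22.6917
```

View pics/w6.png

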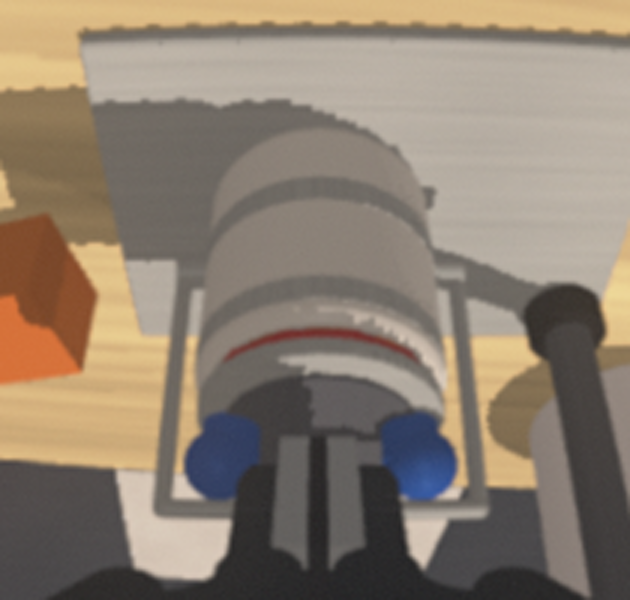

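View pics/s6.png

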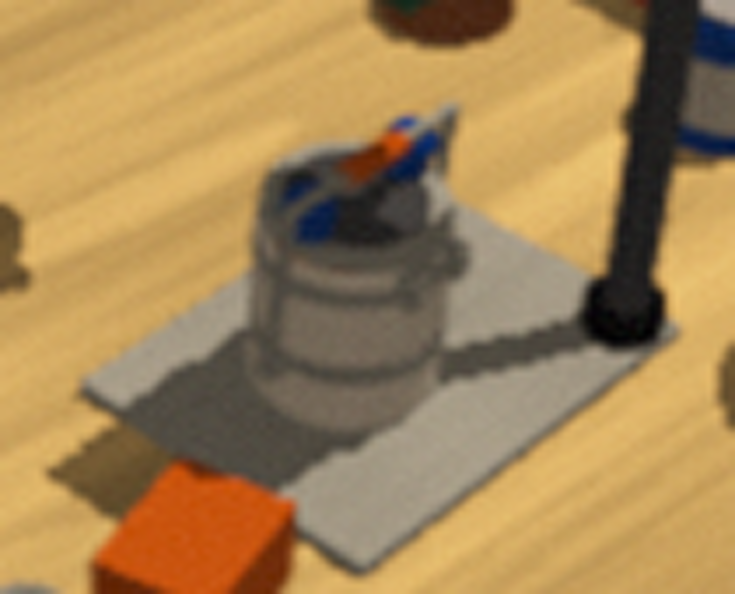

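The bail stands over the lid: sleeve at scene crop (375,158), cross bar at wrist crop y≈511. I'll compute the angle from these.

Run:
```python
from hp import *
import fit
z=np.load("pics/w6.npz")
for b in(.08,.04,0,-.04,-.08,-.12):
    q=pts([X,Y,A,.05,b])['grip'];a=proj("scene",q);w=wproj(q,z['pos'],z['R'])
    e=[( (wproj(W([-.122*np.sin(b),y,.06+.122*np.cos(b)]),z['pos'],z['R'])-[150,90])*3).round(0) for y in(-.055,.055)]
    print(b,((a-[255,170])*[7,6.6]+3).round(1),e)
```

```text
0.08 [346.1 143.3] [array([175., 484.]), array([459., 484.])]
0.04 [353.1 146.8] [array([176., 491.]), array([458., 491.])]
0 [360.2 150.6] [array([178., 497.]), array([456., 497.])]
-0.04 [367.3 154.6] [array([179., 503.]), array([454., 503.])]
-0.08 [374.3 159. ] [array([181., 508.]), array([453., 508.])]
-0.12 [381.3 163.6] [array([183., 512.]), array([451., 512.])]
```

Both views read about -0.08, so the bail is over center. One last check that nothing else moved, then I hand in.

Run:
```python
from hp import *
sleep(.8)
p,d=camera("scene");p0=np.load("pics/scene0.npz")['p']
cv2.imwrite("pics/s7.png",np.hstack([p[100:384,:400,::-1],p0[100:384,:400,::-1]]))
t,_=camera("top");t0=np.load("pics/top0.npz")['p']
for n,a,b in(("scene",p,p0),("top",t,t0)):
    m=(cv2.GaussianBlur(cv2.absdiff(a,b),(5,5),0).max(2)>35).astype(np.uint8)
    k,_,st,_=cv2.connectedComponentsWithStats(m);print(n,[r.tolist() for r in st[1:] if r[4]>25])
print(sense()['time_s'],sense()['wrist_force'].round(1))
```

```text
scene [[47, 0, 108, 96, 3348], [164, 0, 29, 102, 1322], [181, 0, 25, 14, 156], [195, 15, 85, 142, 3306], [159, 92, 17, 16, 155], [15, 97, 17, 19, 224], [0, 109, 71, 98, 2138], [207, 121, 5, 20, 71], [87, 156, 87, 63, 1524], [167, 175, 92, 42, 1355], [265, 185, 57, 41, 561], [294, 202, 9, 7, 34]]
top [[190, 156, 39, 31, 422], [200, 189, 6, 18, 40], [210, 204, 13, 6, 55], [189, 204, 113, 180, 9230], [303, 287, 209, 97, 10304], [282, 374, 17, 10, 112]]
23.6917 [-0.2 -0.2  0.3]
```

View pics/s7.png

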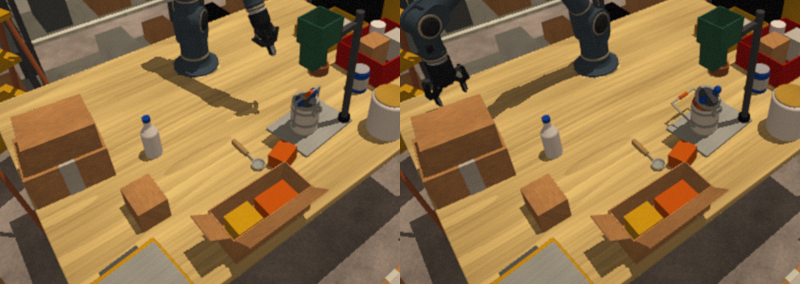

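Only the arm, its shadows, the lid and the bail differ between the two views; the loose objects are where they were.

```bash
python3 -c "
from rig import *
print(finish_job())"
```

```text
the job is handed in; nothing more can be done
None
```

The lid is pressed onto its seal, and the bail is snapped over center and clamping it. I came in from the front with the fingers closed and tilted 30°, then backed the arm clear and handed the job in at about 24 s.

- **Lid:** I pressed it along its arc to about 11 N. The force rose less steeply than the stated seal stiffness. A wrist picture afterwards put the lid at roughly 0.06–0.1 rad, so it was on the seal.
- **Bail:** The push peaked at about 18 N, then the force fell as the tool jumped forward. A further push met the stop at about 22 N. After I let go, the scene and wrist cameras both put the bail at about -0.08 rad (the wrist reading was slightly past that).
- **Clear of everything:** The wrist force reads about zero. Before-and-after pictures show only the arm, shadows, lid and bail changed. The last pictures, 0.8 s later, gave no sign of the bail springing back.

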